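Slide a carton down the sloped feed tray

ROBOT

A 6-joint arm with a two-finger parallel gripper is mounted at the origin on a cart in front of the work surface, level with it; the furniture and walls round the work are solid. World frame = base frame: x ahead of the robot, y to its left, z up, the work surface at z = 0. Lengths are in m, angles in degrees, forces in N, time in s.
With the tool pointing down it reaches from about 0.3 to 0.75 m from the base axis. Payload 8.5 kg.
Tool frame: the origin (TCP) lies on the centre line of the jaws, within the pads' length; the fingertips stand 14 mm ahead of it and the grasp point (between the pads) lies 5 mm behind it; z points along the fingers, x is the direction in which the jaws open and shut, and the axes are right-handed (so a half turn about z gives the same grasp; the last joint's range is limited). The gripper opens to 85 mm and grips with 20 to 120 N. Pads are 22 mm wide; open, the fingers measure 114 mm over their backs; the gripper's body (76 mm by 85 mm) begins 54 mm behind the grasp point. The pads swing forward as they close: fully open they stand 13 mm farther back than shut.
Start: joints at [57.049, 21.807, 74.336, -0, 83.858, -12.336], TCP at [0.194, 0.515, 0.245] pointing down, gripper open.
Joint ranges: [-178.18, 178.18], [-50.72, 133.34], [12.68, 142.11], [-81.47, 261.47], [9.98, 163.14], [-165.26, 165.26]. Speed limits (degrees/s): [136.94, 136.94, 180, 180, 180, 180].

INTERFACE

Orientations are given as a 3x3 rotation matrix whose columns are the frame's x, y, z axes.
In Python, from rig import * gives the robot as it stands.
- The arm moves only by the shell command python3 -m crank 'ROWS' [FORCE]. ROWS is JSON, one flat list of numbers, 7 for each row, row after row: the turn, a rotation vector about the world's x, y, z in rad, then the shift along the world's x, y, z in m, then the opening in per cent of the stroke, from 0 (shut) to 100 (fully open). A call has 1 to 20 rows; each row shifts and turns the commanded pose from where the row before left it; what a row does not reach is not made up. A row lasts 1/10 s, in which the tool goes at most 50 mm and 8.59 degrees, less where a joint would pass 70% of its speed; a pose out of reach is approached as far as the arm can. A call is refused whole if a number of a shift passes 0.05 or a number of a turn 0.15, either way. A call with a gripper value outside its range is refused whole. The fingers move at their own pace and stop on an object; FORCE is the grip in N (left out, the last holds). Time passes only in rows, so rows that do not move let the fingers close. It gives the time, the measured TCP pose, the force and the opening at its end, in the units of the state.
- observe(): the state, without advancing time (a new reading comes with each control period).
- get_image(name): name is "scene" or "top"; returns a dict with "frame" (420x560x3 uint8, red, green, blue), "fov_y" (degrees; the focal length in pixels is half the picture's height over the tangent of half this angle, whatever the lens; pixels are square), "cx", "cy" (the principal point, pixels), "k1" (the pictures are not rectified: a ray, as slopes to the right and down, at radius r is drawn at 1 + k1 r^2 times it, then the intrinsics apply), "world_to_cam" (4x4, takes a point from world to camera coordinates). Camera axes: x right, y up, looking along -z (the intrinsics and any distortion apply to the point x, -y, -z); pixel columns grow to the right and rows downward; lengths in m; the calibration is good to about 2 mm. A picture is of the moment at which its call begins. There is no depth.
- close_job(): hands the job in, once; it reports no verdict.
The state is a dict: "time_s": time; "q": joint angles; "qvel": joint speeds; "joint_efforts": joint torques, N m; "position": TCP position; "tool_rot": TCP orientation; "ft_force": force on the tool from outside, world axes, zero at the start; "wrist_torque": the same for the moment, N m; "grip_width": finger opening in m.
Only numpy, scipy, OpenCV 4.12 (cv2) and the standard library are available. Lean on these libraries where they do the work, as an engineer would, in place of code of your own. Each camera call takes 0.05 s, during which the arm holds its last target. There are 200 camera calls.

TASK

Load the sloped tray: pick up the slim carton (the flatter of the two white cartons), lay it flat across the high end of the tray and let go of it there. Then push it down the slope along the tray's floor until its long side rests squarely against the back stop at the low end. Leave the thick carton where it is.

Things in the scene. Friction and masses are not known exactly. Their poses are not given: they have to be found in the camera images.
- slim_center (a point): The slim white carton with blue print, 58 x 124 x 26 mm, 0.10 to 0.20 kg, lying flat on the desk. The point is its centre (13 mm above its underside); x along its 58 mm width (grasp across this), y along its 124 mm length, z up. It does not slide down the tray by itself: it stays where laid until pushed with 0.3 to 2 N.
- thick_center (a point): The thick white carton with blue print, 64 x 135 x 78 mm, 0.25 kg, standing loose on the desk near the slim one: a bystander to leave alone. The point is its centre (39 mm above the desk); x along the 64 mm width, y along the 135 mm length, z up.
- chute: Fixed grey sheet-metal tray on a dark wire stand, sloping 12 degrees (0.21 rad) down away from the robot. Origin: centre of its floor's upper face, 43 mm above the desk. x runs down the slope, y across it to the left, z square to the floor. Floor: 280 mm long, x = -140 mm (high end, open) to +140 mm; 154 mm clear between the side walls, which rise 20 mm above the floor.
- stop (a point): Middle of the foot of the back stop's face, at the low end of the tray (x = +136 mm, y = 0, z = 0 in the tray's frame; same axes). The stop is a plain upright plate 160 mm wide, rising 35 mm above the floor. With the carton laid across the tray (15 mm to spare at each end) and fully home, its centre is 29 mm uphill of this point and 13 mm off the floor.

How it is judged:
By the outcome, as a careful person would: the job done as asked, in the order asked, and still so for the second after the job is handed in, with the robot touching nothing.
It also fails if it takes over 51 s, if anything falls off the work surface, if the arm or the gripper's body presses on something with over 40 N, if the wrist force passes 120 N, or if a joint passes its speed limit or range.

## Working session

There is one attempt and no reset: what is moved stays moved. The work goes in short steps, Python scripts to look and compute and a shell command to move; the robot and the scene stay as the last step left them, time stands still between calls to the robot, and variables do not carry over. Pictures are saved under pics/ and viewed, about 8 in all and at most 12, crops included, and the job is handed in when it is done.

```bash
mkdir -p pics; cat > h.py <<'E'
from rig import *
import numpy as np, cv2
def save(n,f,crop=None,s=1):
    g=get_image(n); im=g["frame"][:,:,::-1]
    np.save(f"pics/{n}.npy",{k:v for k,v in g.items() if k!="frame"},allow_pickle=True)
    cv2.imwrite(f"pics/{f}_raw.png",im)
    if crop: a,b,c,d=crop; im=im[b:d,a:c]
    cv2.imwrite(f"pics/{f}.png",cv2.resize(im,None,fx=s,fy=s,interpolation=cv2.INTER_CUBIC))
def cam(n):
    g=np.load(f"pics/{n}.npy",allow_pickle=True).item()
    f=210/np.tan(np.radians(g["fov_y"]/2)); return g,f
def proj(n,P):
    g,f=cam(n); P=np.atleast_2d(P); c=(np.c_[P,np.ones(len(P))]@np.array(g["world_to_cam"]).T)
    s=np.c_[c[:,0]/-c[:,2],c[:,1]/c[:,2]]; r2=(s**2).sum(1,keepdims=True)
    return s*(1+g["k1"]*r2)*f+[g["cx"],g["cy"]]
def unproj(n,uv,z):
    g,f=cam(n); d=(np.atleast_2d(uv)-[g["cx"],g["cy"]])/f; s=d.copy()
    for _ in range(20): s=d/(1+g["k1"]*(s**2).sum(1,keepdims=True))
    W=np.array(g["world_to_cam"]); R=W[:3,:3]; o=-R.T@W[:3,3]
    r=np.c_[s[:,0],-s[:,1],-np.ones(len(s))]@R
    return o+r*((np.broadcast_to(z,len(s))-o[2])/r[:,2])[:,None]
E
python3 - <<'E'
from h import *
save("top","t0",None,1.42); save("scene","s0",None,1.42)
for n in("top","scene"):
    g,f=cam(n);print(n,f,g["cx"],g["cy"],g["k1"]);W=np.array(g["world_to_cam"]);print(-W[:3,:3].T@W[:3,3],W[:3,:3].round(3).tolist())
print(observe())
E
```

```text
top 419.2315782954379 276.14694347835353 204.5930102055138 -0.08021432115444485
[ 0.37026868 -0.12023065  1.17128907] [[0.027, -1.0, 0.004], [0.982, 0.028, 0.187], [-0.187, -0.001, 0.982]]
scene 433.1376211271239 286.69350311798905 208.46479173800063 -0.08239994047463628
[ 0.30878094 -0.66159238  0.74198609] [[0.885, -0.465, -0.011], [0.351, 0.653, 0.671], [-0.304, -0.598, 0.742]]
{'time_s': 0.1, 'q': array([ 5.70512379e+01,  2.18377556e+01,  7.43761802e+01, -7.05577870e-04,
        8.38577401e+01, -1.23350097e+01]), 'qvel': array([-0.02103936, -0.05816532, -0.10314745,  0.01962924,  0.00809324,
        0.0381668 ]), 'joint_efforts': array([ 3.43468957e-03, -4.49215043e+01, -2.31660050e+01, -1.49919642e-04,
        3.65033324e-03, -3.06921140e-05]), 'position': array([0.193511  , 0.51459632, 0.24479254]), 'tool_rot': array([[ 3.52064665e-01,  9.35975439e-01, -6.70119419e-04],
       [ 9.35974878e-01, -3.52065210e-01, -1.05642833e-03],
       [-1.22471670e-03, -2.55283856e-04, -9.99999217e-01]]), 'ft_force': array([0.52846904, 0.15493843, 0.28126092]), 'wrist_torque': array([-0.03258329, -0.04256451,  0.05282781]), 'grip_width': 0.08529254910823142}
```

View pics/t0.png

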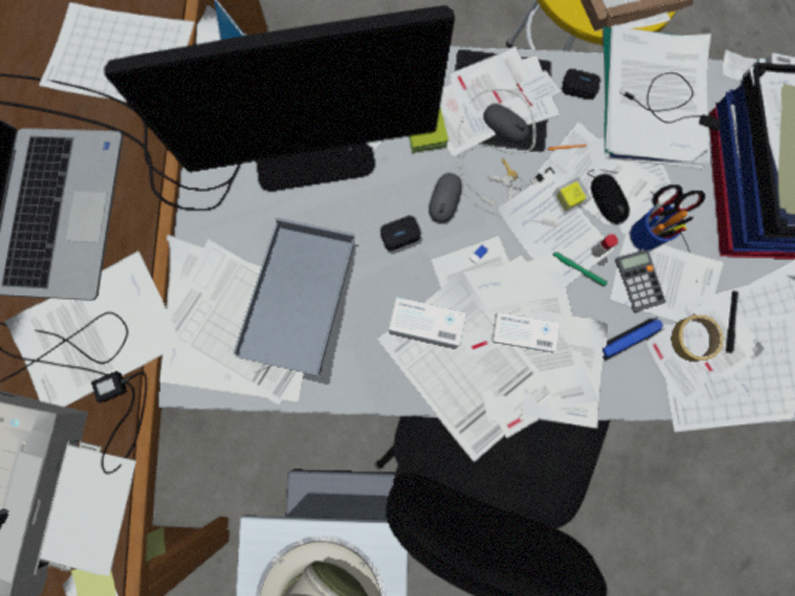

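View pics/s0.png

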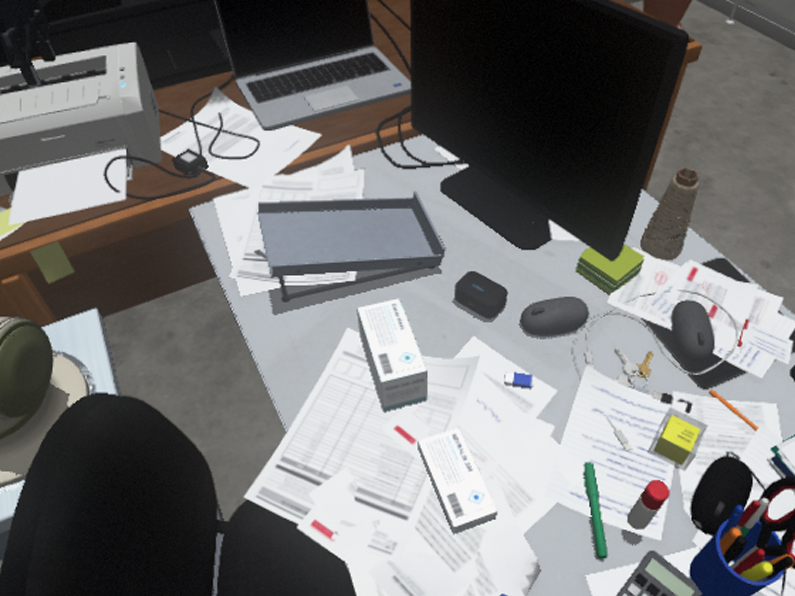

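Top view: tray centred at about (297,298), thick carton at (427,322) and slim carton at (527,331). Scene view: thick carton at (393,355), slim at (457,480), tray at (350,235). I'll take enlarged crops for the corners.

```bash
python3 - <<'E'
import cv2
t=cv2.imread("pics/t0_raw.png"); s=cv2.imread("pics/s0_raw.png")
cv2.imwrite("pics/t1.png",cv2.resize(t[140:280,155:415],None,fx=3,fy=3,interpolation=cv2.INTER_CUBIC))
cv2.imwrite("pics/s1.png",cv2.resize(s[130:390,170:370],None,fx=2.3,fy=2.3,interpolation=cv2.INTER_CUBIC))
E
```

```text
(no output)
```

View pics/t1.png

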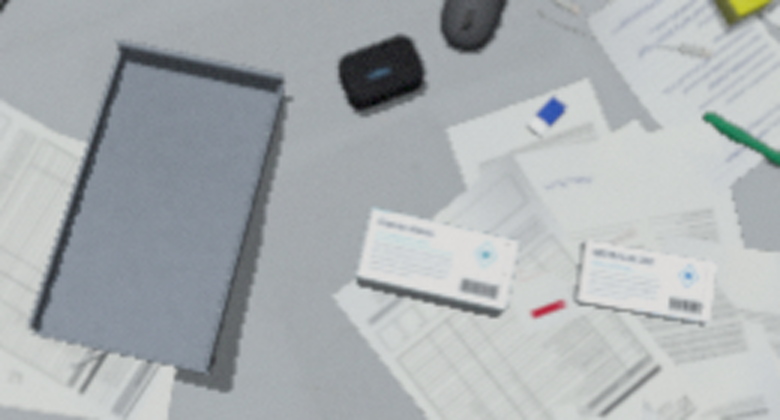

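View pics/s1.png

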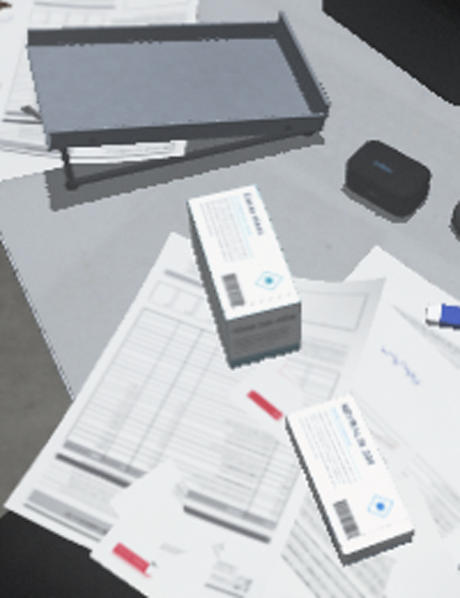

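```bash
cat > fit.py <<'E'
from h import *
from scipy.optimize import least_squares
from scipy.spatial.transform import Rotation as R
T=lambda p:np.array(p)/3+[155,140]
S=lambda p:np.array(p)/2.3+[170,130]
def fit(obj,obs,pitch,z,x0):
    f=lambda p:(R.from_euler("ZY",[p[2],pitch]).apply(obj)+[p[0],p[1],z])
    r=lambda p:np.concatenate([(proj(n,f(p))-o)[m].ravel() for n,o,m in obs])
    s=least_squares(r,x0,loss="soft_l1"); print(s.x[:2].round(4),np.degrees(s.x[2]).round(2)); print(r(s.x).reshape(-1,2).round(1).tolist()); return s.x
if __name__=="__main__":
    a=[True]*4
    # y=+ is left in top view
    c=lambda w,l,z:np.array([[w,l,z],[w,-l,z],[-w,-l,z],[-w,l,z]])/2000
    fit(c(58,124,26),[("top",T([[585,240],[716,257],[709,316],[578,299]]),a),("scene",S([[353,393],[413,530],[346,553],[287,418]]),a)],0,.013,[.35,-.3,0])
    fit(c(64,135,78),[("top",T([[373,208],[517,240],[503,303],[358,276]]),a),("scene",S([[255,186],[300,301],[226,318],[188,201]]),a)],0,.039,[.35,-.15,0])
    ch=np.array([[138,80,35],[138,-80,35],[-140,-78,20],[-140,78,20]])/1000
    fit(ch,[("top",T([[120,43],[283,78],[211,371],[36,328]]),a),("scene",S([[283,13],[328,104],[49,135],[28,32]]),a)],np.radians(12),.043,[.4,.1,-.3])
E
python3 fit.py
```

```text
[ 0.5172 -0.3814] -7.45
[[-0.4, -1.2], [-0.0, -0.0], [0.0, 1.0], [-0.7, -0.3], [-0.4, 0.1], [2.2, 0.1], [0.0, 2.0], [-0.7, -1.0]]
[ 0.5245 -0.1848] -10.94
[[-1.2, -1.1], [0.7, -0.8], [0.6, 1.8], [-1.5, -0.3], [0.0, -0.8], [0.7, 0.7], [-0.3, 1.7], [-1.0, -0.4]]
[0.5673 0.0604] -10.53
[[-0.4, -0.3], [1.0, -0.5], [-0.4, -1.6], [-0.7, -0.3], [-1.1, -0.1], [0.4, 1.7], [-0.2, 0.4], [-0.8, 0.5]]
```

```bash
python3 -m crank '[0,0,-0.067,0.0162,-0.0448,0,100, 0,0,-0.067,0.0162,-0.0448,0,100, 0,0,-0.067,0.0162,-0.0448,0,100, 0,0,-0.067,0.0162,-0.0448,0,100, 0,0,-0.067,0.0162,-0.0448,0,100, 0,0,-0.067,0.0162,-0.0448,0,100, 0,0,-0.067,0.0162,-0.0448,0,100, 0,0,-0.067,0.0162,-0.0448,0,100, 0,0,-0.067,0.0162,-0.0448,0,100, 0,0,-0.067,0.0162,-0.0448,0,100, 0,0,-0.067,0.0162,-0.0448,0,100, 0,0,-0.067,0.0162,-0.0448,0,100, 0,0,-0.067,0.0162,-0.0448,0,100, 0,0,-0.067,0.0162,-0.0448,0,100, 0,0,-0.067,0.0162,-0.0448,0,100, 0,0,-0.067,0.0162,-0.0448,0,100, 0,0,-0.067,0.0162,-0.0448,0,100, 0,0,-0.067,0.0162,-0.0448,0,100, 0,0,-0.067,0.0162,-0.0448,0,100, 0,0,-0.067,0.0162,-0.0448,0,100]' 30
cat > w.py <<'E'
from h import *
from scipy.spatial.transform import Rotation as R
import sys
def tgt(pos,rot):
    o=observe(); print("t",o["time_s"],"p",o["position"].round(4),"f",o["ft_force"].round(2),"w",round(o["grip_width"],4),"q",o["q"].round(0))
    print("shift",(np.array(pos)-o["position"]).round(4),"turn",R.from_matrix(np.array(rot)@o["tool_rot"].T).as_rotvec().round(4))
C=R.from_euler("ZY",np.radians([-10.53,12])); CO=np.array([.5673,.0604,.043])
ch=lambda p:C.apply(np.array(p))+CO
down=lambda yaw:R.from_euler("Z",yaw,degrees=True).as_matrix()@np.diag([1,-1,-1])
chrot=lambda yaw:C.as_matrix()@down(yaw)
E
python3 -c "
from w import *
tgt([.5172,-.3814,.1],down(-7.45))"
```

```text
time_s: 2.1
position: [0.5179, -0.383, 0.2448]
tool_rot: [[0.991, -0.132, -0.001], [-0.132, -0.991, 0.001], [-0.001, -0.001, -1.0]]
ft_force: [-0.4, -0.4, 0.7]
grip_width: 0.0857
t 2.1 p [ 0.5179 -0.383   0.2448] f [-0.37 -0.4   0.68] w 0.0857 q [-47.  32.  58.   0.  91. -39.]
shift [-0.0007  0.0016 -0.1448] turn [-0.0007 -0.0005  0.002 ]
```

```bash
python3 -m crank '[0,0,0,0,0.002,-0.048,100, 0,0,0,0,0,-0.048,100, 0,0,0,0,0,-0.048,100, 0,0,0,0,0,-0.02,100, 0,0,0,0,0,0,100, 0,0,0,0,0,0,100]'; python3 - <<'E'
from w import *
tgt([.5172,-.3814,.017],down(-7.45))
save("top","t2"); save("scene","s2")
t=cv2.imread("pics/t2_raw.png")[160:270,300:430]; s=cv2.imread("pics/s2_raw.png")[230:400,230:400]
cv2.imwrite("pics/c2.png",np.hstack([cv2.resize(t,(400,338)),cv2.resize(s,(338,338))]))
E
```

```text
time_s: 2.7
position: [0.5179, -0.3796, 0.082]
tool_rot: [[0.992, -0.129, 0.0], [-0.129, -0.992, -0.001], [0.001, 0.0, -1.0]]
ft_force: [-0.4, 0.4, -0.6]
grip_width: 0.085
t 2.7 p [ 0.5179 -0.3796  0.082 ] f [-0.44  0.38 -0.59] w 0.085 q [-47.  39.  72.  -0.  69. -39.]
shift [-0.0007 -0.0018 -0.065 ] turn [ 0.0005  0.0005 -0.001 ]
```

View pics/c2.png

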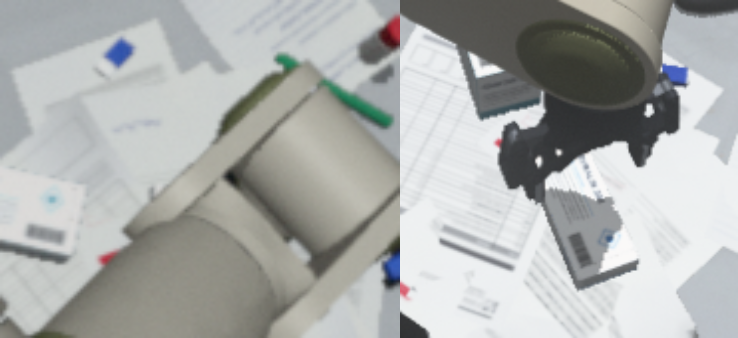

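Fingers straddle the slim carton in the scene crop (left finger near (520,155), right near (645,130)). Arm hides it in the top view. I'll descend, then close.

```bash
python3 -m crank '[0,0,0,-0.001,-0.002,-0.025,100, 0,0,0,0,0,-0.02,100, 0,0,0,0,0,-0.012,100, 0,0,0,0,0,-0.008,100, 0,0,0,0,0,0,100, 0,0,0,0,0,0,100]' 30; python3 -m crank '[0,0,0,0,0,0,50, 0,0,0,0,0,0,50, 0,0,0,0,0,0,50, 0,0,0,0,0,0,50, 0,0,0,0,0,0,50, 0,0,0,0,0,0,50, 0,0,0,0,0,0,50, 0,0,0,0,0,0,50]' 30
```

```text
time_s: 3.4
position: [0.517, -0.3816, 0.0173]
tool_rot: [[0.992, -0.129, 0.001], [-0.129, -0.992, -0.001], [0.001, 0.001, -1.0]]
ft_force: [-0.9, 0.6, -0.3]
grip_width: 0.0854
time_s: 4.2
position: [0.5169, -0.3815, 0.0172]
tool_rot: [[0.992, -0.129, 0.001], [-0.129, -0.992, -0.001], [0.001, 0.001, -1.0]]
ft_force: [-1.1, 0.3, 5.7]
grip_width: 0.0573
```

```bash
python3 -m crank '[0,0,0,0,0,0.01,50, 0,0,0,0,0,0.03,50, 0,0,0,0,0,0.045,50, 0,0,0,0,0,0.05,50, 0,0,0,0,0,0.04,50, 0,0,0,0,0,0,50, 0,0,0,0,0,0,50]'; python3 - <<'E'
from w import *
# carton centre 4 mm below TCP along the tool axis; pre-place 60 mm off the floor
print(ch([-.1,0,.017]))
tgt(ch([-.1,0,.017+.08]),chrot(0))
save("scene","s3",(150,100,430,400),2)
E
```

```text
time_s: 4.9
position: [0.5165, -0.3811, 0.1918]
tool_rot: [[0.992, -0.129, 0.0], [-0.129, -0.992, -0.001], [0.001, 0.0, -1.0]]
ft_force: [-0.2, 0.5, -2.4]
grip_width: 0.0575
[0.47460748 0.07762975 0.08041968]
t 4.9 p [ 0.5165 -0.3811  0.1918] f [-0.16  0.48 -2.42] w 0.0575 q [-47.  33.  64.  -0.  83. -40.]
shift [-0.0255  0.4556 -0.0331] turn [ 0.0331  0.2074 -0.0547]
```

View pics/s3.png

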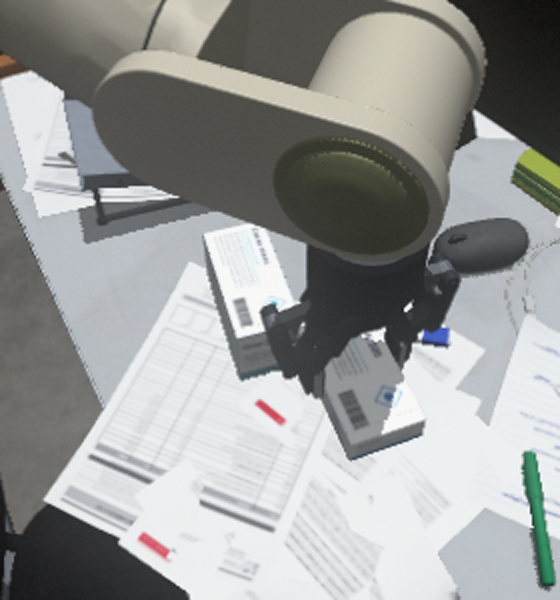

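Carton is held level with its end at about (375,400), clear of the thick one (245,300), which has not moved. Carrying it across.

```bash
python3 -m crank '[0.003,0.019,-0.005,-0.0023,0.02,0,50, 0.003,0.019,-0.005,-0.0023,0.04,0,50, 0.003,0.019,-0.005,-0.0023,0.045,0,50, 0.003,0.019,-0.005,-0.0023,0.045,0,50, 0.003,0.019,-0.005,-0.0023,0.045,0,50, 0.003,0.019,-0.005,-0.0023,0.045,0,50, 0.003,0.019,-0.005,-0.0023,0.045,0,50, 0.003,0.019,-0.005,-0.0023,0.045,0,50, 0.003,0.019,-0.005,-0.0023,0.045,0,50, 0.003,0.019,-0.005,-0.0023,0.04,0,50, 0.003,0.019,-0.005,-0.0023,0.03,0,50, 0,0,0,0,0.01,-0.015,50, 0,0,0,0,0,-0.018,50, 0,0,0,0,0,0,50, 0,0,0,0,0,0,50]'; python3 - <<'E'
from w import *
tgt(ch([-.1,0,.017+.03]),chrot(0))
save("top","t3"); save("scene","s4")
t=cv2.imread("pics/t3_raw.png")[130:290,150:320]; s=cv2.imread("pics/s4_raw.png")[100:260,150:350]
cv2.imwrite("pics/c4.png",np.hstack([cv2.resize(t,(382,360)),cv2.resize(s,(400,360))]))
E
```

```text
time_s: 6.45
position: [0.491, 0.0736, 0.1577]
tool_rot: [[0.961, -0.183, -0.209], [-0.179, -0.983, 0.039], [-0.212, 0.0, -0.977]]
ft_force: [0.3, 0.1, -2.0]
grip_width: 0.0574
t 6.45 p [0.491  0.0736 0.1577] f [ 0.35  0.08 -2.  ] w 0.0574 q [-6. 26. 84.  1. 82.  5.]
shift [-0.0103  0.0029 -0.0479] turn [-0.0006 -0.0045  0.0007]
```

View pics/c4.png

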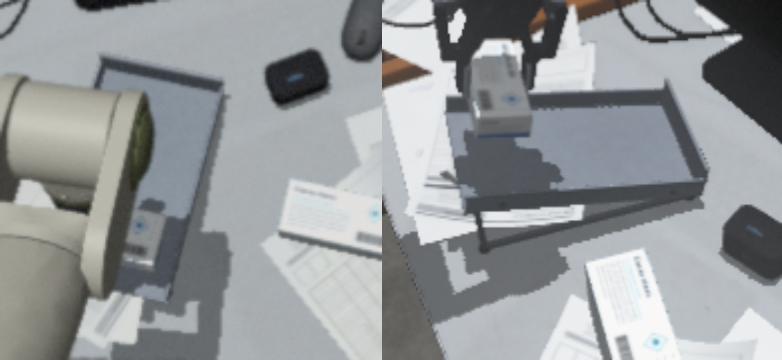

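Top: carton's right end at about (160,240), inside the tray's right wall. Scene: carton is over the high end. A numeric check of the carton's end corners before I lower it.

```bash
python3 - <<'E'
from w import *
o=observe(); Rt=o["tool_rot"]; c=o["position"]+Rt@[0,0,.0043]
# tool y = -chute y ; top face is tool -z
P=[c+Rt@np.array([x,.062,-.013]) for x in(.029,-.029)]
print("pred top",proj("top",P).round(1),"seen (224.3,224.2),(220.3,249)")
P2=P+[c+Rt@np.array([-.029,.062,.013])]
print("pred scene",proj("scene",P2).round(1),"seen",[(150+(u-382)/2,100+v/2.25) for u,v in[(531,125),(473,127)]])
tgt(ch([-.1,0,.018]),chrot(0))
E
python3 -m crank '[0,-0.002,0,-0.005,0.002,-0.016,50, 0,-0.002,0,-0.005,0.001,-0.016,50, 0,0,0,-0.001,0,-0.016,50, 0,0,0,0,0,0,50, 0,0,0,0,0,0,50]'; python3 -c "
from w import *
tgt(ch([-.1,0,.018]),chrot(0))"
```

```text
pred top [[223.7 224.5]
 [217.6 246.8]] seen (224.3,224.2),(220.3,249)
pred scene [[225.6 151.5]
 [197.5 152.5]
 [196.8 162.5]] seen [(224.5, 155.55555555555554), (195.5, 156.44444444444446)]
t 6.55 p [0.4915 0.0734 0.1586] f [ 0.49  0.42 -2.17] w 0.0574 q [-6. 26. 84.  1. 82.  5.]
shift [-0.0167  0.0041 -0.0772] turn [-0.0004 -0.0019  0.001 ]
time_s: 7.05
position: [0.4808, 0.0765, 0.1111]
tool_rot: [[0.962, -0.184, -0.202], [-0.18, -0.983, 0.039], [-0.205, -0.001, -0.979]]
ft_force: [-0.1, 0.5, -1.5]
grip_width: 0.0571
t 7.05 p [0.4808 0.0765 0.1111] f [-0.11  0.52 -1.47] w 0.0571 q [-5. 29. 89.  1. 74.  5.]
shift [-0.006   0.0011 -0.0297] turn [-0.0003  0.0028  0.0009]
```

```bash
python3 -m crank '[0,0.002,0,-0.003,0.001,-0.012,50, 0,0,0,-0.002,0,-0.009,50, 0,0,0,-0.001,0,-0.004,50, 0,0,0,0,0,0,50, 0,0,0,0,0,0,50]'; python3 -m crank '[0,0,0,0,0,-0.0015,50, 0,0,0,0,0,0,50, 0,0,0,0,0,0,50]';python3 -m crank '[0,0,0,0,0,-0.0015,50, 0,0,0,0,0,0,50, 0,0,0,0,0,0,50]'; python3 -c "
from w import *
tgt(ch([-.1,0,.018]),chrot(0))"
```

```text
time_s: 7.55
position: [0.4747, 0.0777, 0.0857]
tool_rot: [[0.962, -0.183, -0.204], [-0.179, -0.983, 0.038], [-0.207, -0.0, -0.978]]
ft_force: [0.1, -0.8, -1.6]
grip_width: 0.0575
time_s: 7.85
position: [0.4744, 0.0778, 0.0839]
tool_rot: [[0.962, -0.183, -0.204], [-0.179, -0.983, 0.038], [-0.208, -0.0, -0.978]]
ft_force: [-0.6, -0.8, -1.4]
grip_width: 0.0574
time_s: 8.15
position: [0.4743, 0.0778, 0.0823]
tool_rot: [[0.962, -0.183, -0.205], [-0.179, -0.983, 0.038], [-0.208, -0.0, -0.978]]
ft_force: [0.1, -0.0, -1.2]
grip_width: 0.057
t 8.15 p [0.4743 0.0778 0.0823] f [ 0.06 -0.01 -1.23] w 0.057 q [-5. 30. 91.  1. 70.  5.]
shift [ 0.0005 -0.0002 -0.0009] turn [-0.0004 -0.0002  0.0004]
```

```bash
python3 -m crank '[0,0,0,0,0,-0.001,50, 0,0,0,0,0,0,50, 0,0,0,0,0,0,50]' | grep -E 'pos|ft';python3 -m crank '[0,0,0,0,0,-0.001,50, 0,0,0,0,0,0,50, 0,0,0,0,0,0,50]'| grep -E 'pos|ft';python3 -m crank '[0,0,0,0,0,-0.001,50, 0,0,0,0,0,0,50, 0,0,0,0,0,0,50]'| grep -E 'pos|ft'
```

```text
position: [0.4744, 0.0778, 0.0814]
ft_force: [0.3, -0.0, -0.6]
position: [0.4744, 0.0778, 0.0813]
ft_force: [-2.1, 0.5, 9.3]
position: [0.4744, 0.0778, 0.0813]
ft_force: [-3.3, -0.9, 21.2]
```

```bash
python3 -m crank '[0,0,0,0,0,0.0015,50, 0,0,0,0,0,0,50]' | grep -E 'pos|ft'; python3 -m crank '[0,0,0,0,0,0,100, 0,0,0,0,0,0,100, 0,0,0,0,0,0,100, 0,0,0,0,0,0,100, 0,0,0,0,0,0,100, 0,0,0,0,0,0,100]' ; python3 -m crank '[0,0,0,0.002,0,0.01,100, 0,0,0,0.006,-0.001,0.03,100, 0,0,0,0.009,-0.002,0.045,100, 0,0,0,0.009,-0.002,0.045,100, 0,0,0,-0.03,0.006,0.02,100, 0,0,0,-0.045,0.008,0,100, 0,0,0,-0.045,0.008,0,100, 0,0,0,0,0,0,100]'; python3 - <<'E'
from w import *
save("top","t5"); save("scene","s5")
t=cv2.imread("pics/t5_raw.png")[130:290,150:320]; s=cv2.imread("pics/s5_raw.png")[100:260,150:350]
cv2.imwrite("pics/c5.png",np.hstack([cv2.resize(t,(382,360)),cv2.resize(s,(400,360))]))
E
```

```text
position: [0.4745, 0.0778, 0.0813]
ft_force: [-0.8, -0.2, 6.1]
time_s: 9.85
position: [0.4743, 0.0778, 0.0808]
tool_rot: [[0.962, -0.183, -0.205], [-0.179, -0.983, 0.038], [-0.208, -0.0, -0.978]]
ft_force: [0.6, 0.1, -0.1]
grip_width: 0.0852
time_s: 10.65
position: [0.3755, 0.0958, 0.2316]
tool_rot: [[0.961, -0.182, -0.207], [-0.178, -0.983, 0.038], [-0.21, -0.0, -0.978]]
ft_force: [-0.1, 0.6, -0.5]
grip_width: 0.0853
```

View pics/c5.png

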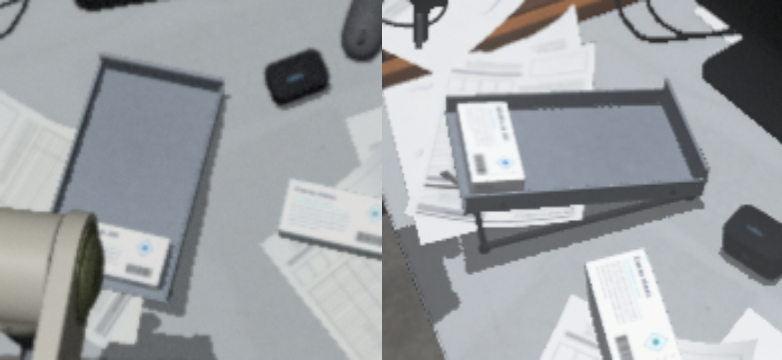

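Top and scene views both show the slim carton lying flat and square across the high end (top crop about (130,252); scene crop (490,147)). The thick carton is untouched. Next I turn the tool 90° so both fingers push.

```bash
python3 -m crank '[0.023,-0.0043,0.11,0,0,0,60, 0.023,-0.0043,0.11,0,0,0,60, 0.023,-0.0043,0.11,0,0,0,60, 0.023,-0.0043,0.11,0,0,0,60, 0.023,-0.0043,0.11,0,0,0,60, 0.023,-0.0043,0.11,0,0,0,60, 0.023,-0.0043,0.11,0,0,0,60, 0.023,-0.0043,0.11,0,0,0,60, 0.023,-0.0043,0.11,0,0,0,60, 0.023,-0.0043,0.11,0,0,0,60, 0.023,-0.0043,0.11,0,0,0,60, 0.023,-0.0043,0.11,0,0,0,60, 0.023,-0.0043,0.11,0,0,0,60, 0.023,-0.0043,0.11,0,0,0,60, 0,0,0,0,0,0,60]'; python3 -c "
from w import *
tgt(ch([-.158,0,.06]),chrot(90)); print(ch([-.158,0,.022])-ch([-.158,0,.06]), C.apply([.1,0,0]))"
```

```text
time_s: 12.25
position: [0.3815, 0.0945, 0.231]
tool_rot: [[0.179, 0.962, -0.204], [0.984, -0.175, 0.038], [0.001, -0.208, -0.978]]
ft_force: [-0.3, 0.7, -0.7]
grip_width: 0.0512
t 12.25 p [0.3815 0.0945 0.231 ] f [-0.28  0.71 -0.74] w 0.0512 q [ -4.  12.  93.   1.  88. -84.]
shift [ 0.0461 -0.0082 -0.0965] turn [-0.001   0.0005 -0.0038]
[-0.00776759  0.00144385 -0.03716961] [ 0.0961675  -0.01787568 -0.02079117]
```

```bash
python3 -m crank '[0,0,-0.004,0.016,-0.003,-0.03,60, 0,0,0,0.015,-0.003,-0.033,60, 0,0,0,0.015,-0.002,-0.033,60, 0,0,0,-0.004,0,-0.018,60, 0,0,0,-0.004,0.001,-0.018,60, 0,0,0,0,0,0,60, 0,0,0,0,0,0,60]'; python3 -c "
from w import *
tgt(ch([-.158,0,.022]),chrot(90)); print(C.inv().apply(observe()['position']-CO))"
```

```text
time_s: 12.95
position: [0.4192, 0.0876, 0.0992]
tool_rot: [[0.185, 0.961, -0.204], [0.983, -0.181, 0.039], [0.001, -0.208, -0.978]]
ft_force: [-0.7, 0.2, -0.1]
grip_width: 0.0514
t 12.95 p [0.4192 0.0876 0.0992] f [-0.74  0.22 -0.08] w 0.0514 q [ -5.  25.  99.   1.  68. -85.]
shift [ 0.0007  0.0002 -0.0019] turn [-0.0005  0.0002  0.0025]
[-0.15900957 -0.00030649  0.02368393]
```

```bash
python3 -m crank '[0,0,0,0.0029,-0.0005,-0.0006,60, 0,0,0,0.0029,-0.0005,-0.0006,60, 0,0,0,0.0029,-0.0005,-0.0006,60, 0,0,0,0.0029,-0.0005,-0.0006,60, 0,0,0,0.0029,-0.0005,-0.0006,60, 0,0,0,0.0029,-0.0005,-0.0006,60, 0,0,0,0.0029,-0.0005,-0.0006,60, 0,0,0,0.0029,-0.0005,-0.0006,60, 0,0,0,0.0058,-0.0011,-0.0013,60, 0,0,0,0.0058,-0.0011,-0.0013,60, 0,0,0,0.0058,-0.0011,-0.0013,60, 0,0,0,0.0058,-0.0011,-0.0013,60, 0,0,0,0.0058,-0.0011,-0.0013,60, 0,0,0,0.0058,-0.0011,-0.0013,60, 0,0,0,0.0058,-0.0011,-0.0013,60, 0,0,0,0.0058,-0.0011,-0.0013,60, 0,0,0,0.0058,-0.0011,-0.0013,60, 0,0,0,0.0058,-0.0011,-0.0013,60]'; python3 - <<'E'
from w import *
print(C.inv().apply(observe()['position']-CO))
save("top","t6"); save("scene","s6")
t=cv2.imread("pics/t6_raw.png")[130:290,150:320]; s=cv2.imread("pics/s6_raw.png")[100:260,150:350]
cv2.imwrite("pics/c6.png",np.hstack([cv2.resize(t,(382,360)),cv2.resize(s,(400,360))]))
E
```

```text
time_s: 14.75
position: [0.5, 0.0727, 0.0809]
tool_rot: [[0.183, 0.962, -0.205], [0.983, -0.179, 0.039], [0.001, -0.208, -0.978]]
ft_force: [-0.7, -0.1, 2.0]
grip_width: 0.0514
[-0.07475844 -0.00021847  0.02286439]
```

View pics/c6.png

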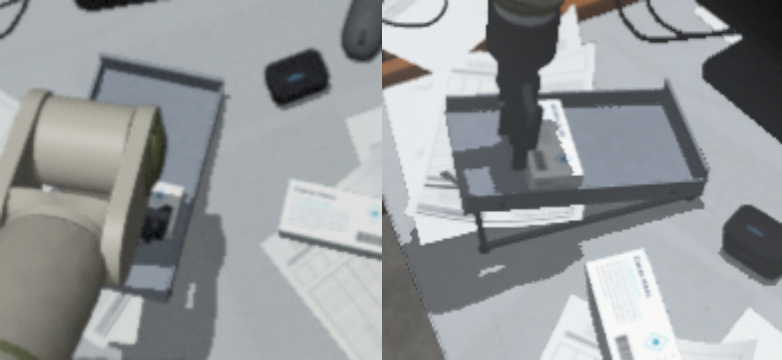

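The carton is being pushed and stays square (scene crop (555,150)). Continuing.

```bash
python3 -m crank '[0,0,0,0.0058,-0.0011,-0.0012,60, 0,0,0,0.0058,-0.0011,-0.0012,60, 0,0,0,0.0058,-0.0011,-0.0012,60, 0,0,0,0.0058,-0.0011,-0.0012,60, 0,0,0,0.0058,-0.0011,-0.0012,60, 0,0,0,0.0058,-0.0011,-0.0012,60, 0,0,0,0.0058,-0.0011,-0.0012,60, 0,0,0,0.0058,-0.0011,-0.0012,60, 0,0,0,0.0058,-0.0011,-0.0012,60, 0,0,0,0.0058,-0.0011,-0.0012,60, 0,0,0,0.0058,-0.0011,-0.0012,60, 0,0,0,0.0058,-0.0011,-0.0012,60, 0,0,0,0.0058,-0.0011,-0.0012,60, 0,0,0,0.0058,-0.0011,-0.0012,60, 0,0,0,0.0058,-0.0011,-0.0012,60, 0,0,0,0.0058,-0.0011,-0.0012,60, 0,0,0,0.0058,-0.0011,-0.0012,60, 0,0,0,0.0058,-0.0011,-0.0012,60, 0,0,0,0.0029,-0.0005,-0.0006,60, 0,0,0,0.0029,-0.0005,-0.0006,60]'; python3 - <<'E'
from w import *
print(C.inv().apply(observe()['position']-CO),C.inv().apply(observe()['ft_force']))
E
```

```text
time_s: 16.85
position: [0.6099, 0.0519, 0.0581]
tool_rot: [[0.184, 0.961, -0.205], [0.983, -0.179, 0.039], [0.001, -0.208, -0.978]]
ft_force: [-0.8, 0.6, -0.6]
grip_width: 0.0513
[ 0.03938496 -0.00054152  0.02383983] [-0.76473642  0.49132902 -0.73075425]
```

```bash
P='import sys;sys.path.insert(0,".")
from w import *
print(C.inv().apply(observe()["position"]-CO).round(4),C.inv().apply(observe()["ft_force"]).round(1))'
python3 -m crank '[0,0,0,0.0029,-0.0005,-0.0006,60, 0,0,0,0.0029,-0.0005,-0.0006,60, 0,0,0,0.0029,-0.0005,-0.0006,60, 0,0,0,0.0029,-0.0005,-0.0006,60, 0,0,0,0.0029,-0.0005,-0.0006,60, 0,0,0,0,0,0,60]' >/dev/null; python3 -c "$P"
python3 -m crank '[0,0,0,0.0019,-0.0004,-0.0004,60, 0,0,0,0.0019,-0.0004,-0.0004,60, 0,0,0,0,0,0,60]' >/dev/null; python3 -c "$P"
python3 -m crank '[0,0,0,0.001,-0.0002,-0.0002,60, 0,0,0,0.001,-0.0002,-0.0002,60, 0,0,0,0,0,0,60]' >/dev/null; python3 -c "$P"
python3 -m crank '[0,0,0,0.001,-0.0002,-0.0002,60, 0,0,0,0.001,-0.0002,-0.0002,60, 0,0,0,0,0,0,60]' >/dev/null; python3 -c "$P"
```

```text
[ 0.0546 -0.0004  0.024 ] [ 1.  -0.2 -0. ]
[ 0.0584 -0.0004  0.024 ] [-0.3  0.5 -0.3]
[ 0.0603 -0.0004  0.0241] [-0.6  0.4 -0.6]
[ 0.0624 -0.0005  0.0241] [-0.9 -0.8  0.4]
```

```bash
P='import sys;sys.path.insert(0,".")
from w import *
print(C.inv().apply(observe()["position"]-CO).round(4),C.inv().apply(observe()["ft_force"]).round(1))'
python3 -m crank '[0,0,0,0.001,-0.0002,-0.0002,60, 0,0,0,0.001,-0.0002,-0.0002,60, 0,0,0,0,0,0,60]' >/dev/null; python3 -c "$P"
python3 -m crank '[0,0,0,0.001,-0.0002,-0.0002,60, 0,0,0,0,0,0,60, 0,0,0,0,0,0,60]' >/dev/null; python3 -c "$P"
python3 -m crank '[0,0,0,0.001,-0.0002,-0.0002,60, 0,0,0,0,0,0,60, 0,0,0,0,0,0,60]' >/dev/null; python3 -c "$P"
python3 -m crank '[0,0,0,0.001,-0.0002,-0.0002,60, 0,0,0,0,0,0,60, 0,0,0,0,0,0,60]' >/dev/null; python3 -c "$P"
```

```text
[ 0.0645 -0.0005  0.0241] [ 0.2  0.7 -0.6]
[ 0.0655 -0.0006  0.0242] [-0.3  0.  -0.2]
[ 0.0665 -0.0006  0.0242] [ 0.1  0.  -0. ]
[ 0.0675 -0.0006  0.0242] [-0.4  0.2  0.4]
```

```bash
P='import sys;sys.path.insert(0,".")
from w import *
print(C.inv().apply(observe()["position"]-CO).round(4),C.inv().apply(observe()["ft_force"]).round(1))'
python3 -m crank '[0,0,0,0.001,-0.0002,-0.0002,60, 0,0,0,0,0,0,60, 0,0,0,0,0,0,60]' >/dev/null; python3 -c "$P"
python3 -m crank '[0,0,0,0.001,-0.0002,-0.0002,60, 0,0,0,0,0,0,60, 0,0,0,0,0,0,60]' >/dev/null; python3 -c "$P"
python3 -m crank '[0,0,0,0.001,-0.0002,-0.0002,60, 0,0,0,0,0,0,60, 0,0,0,0,0,0,60]' >/dev/null; python3 -c "$P"

```

```text
[ 0.0686 -0.0006  0.0242] [0.1 0.4 0.5]
[ 0.0691 -0.0005  0.0242] [-5.1  0.9  1.2]
[ 0.0692 -0.0004  0.0241] [-11.4   1.5   4.1]
```

```bash
python3 - <<'E'
from w import *
save("top","t7"); save("scene","s7")
t=cv2.imread("pics/t7_raw.png")[130:290,150:320]; s=cv2.imread("pics/s7_raw.png")[100:260,150:350]
cv2.imwrite("pics/c7.png",np.hstack([cv2.resize(t,(382,360)),cv2.resize(s,(400,360))]))
E
```

```text
(no output)
```

View pics/c7.png

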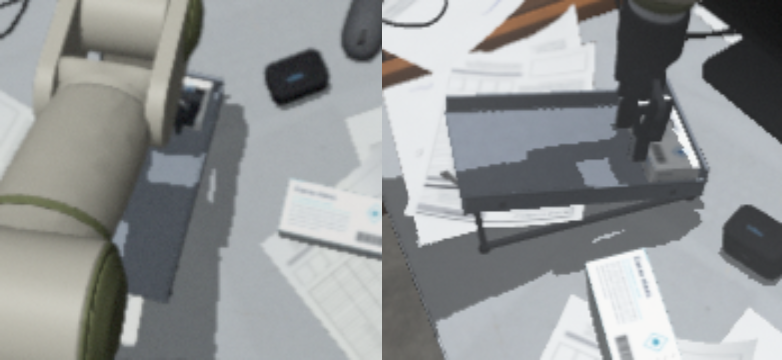

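Force rises sharply (11 N) at tray x = 69 mm, and the picture shows the carton at the stop (scene crop (675,155)). I'll back off up the slope, lift clear and check.

```bash
python3 -m crank '[0,0,0,-0.003,0.0005,0.0006,60, 0,0,0,-0.009,0.0015,0.002,60, 0,0,0,-0.02,0.0035,0.004,60, 0,0,0,-0.02,0.003,0.04,60, 0,0,0,-0.02,0.003,0.045,60, 0,0,0,-0.045,0.005,0.02,60, 0,0,0,-0.045,0.005,0,60, 0,0,0,-0.045,0.02,0,60, 0,0,0,-0.02,0.045,0,60, 0,0,0,0,0.045,0,60, 0,0,0,0,0.045,0,60, 0,0,0,0,0.045,0,60, 0,0,0,0,0,0,60]'; python3 - <<'E'
from w import *
save("top","t8"); save("scene","s8")
t=cv2.imread("pics/t8_raw.png")[140:260,155:275]; s=cv2.imread("pics/s8_raw.png")[115:235,200:320]
cv2.imwrite("pics/c8.png",np.hstack([cv2.resize(t,(400,400),interpolation=2),cv2.resize(s,(400,400),interpolation=2)]))
E
```

```text
time_s: 21.85
position: [0.4122, 0.2716, 0.1637]
tool_rot: [[0.179, 0.963, -0.203], [0.984, -0.174, 0.04], [0.003, -0.207, -0.978]]
ft_force: [-0.0, -0.7, 0.3]
grip_width: 0.0511
```

View pics/c8.png

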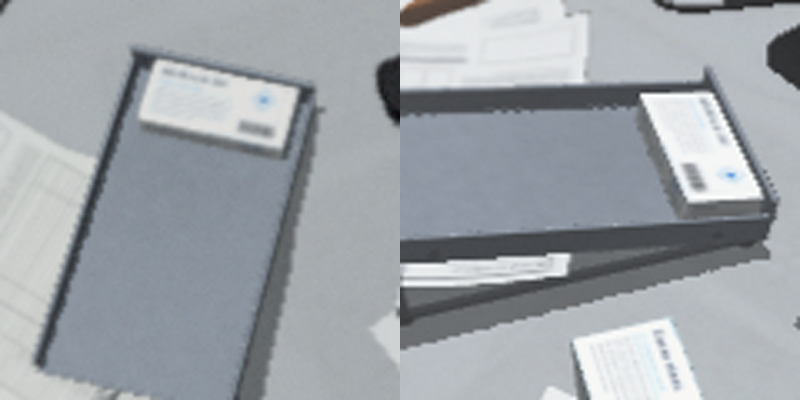

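The carton's far edge (155,58)–(300,88) runs parallel to the stop's edge (135,50)–(313,88) and close against it. It lies flat, and the arm is clear. Handing in.

```bash
python3 -c "
from rig import *
print(close_job())"
```

```text
the job is handed in; nothing more can be done
None
```

I picked up the slim carton and laid it flat across the high end of the tray. After letting go, I pushed it down the floor with two spread fingers until it met the back stop. The arm then backed off, and I handed the job in at about 22 s.

- **At the stop:** the push force rose sharply to about 11 N, with the tool at tray x = 69 mm. I expected contact at 67 mm, so this agrees within the 2 mm calibration error.
- **Last pictures:** the carton lies flat with its long side parallel to the stop and close against it. The edge slopes in the picture are 0.207 for the carton and 0.213 for the stop. The arm is clear, and no picture showed the thick carton moved.
- **Placing force:** laying the carton down briefly pressed with about 21 N before I eased off, which is under the 40 N limit.
- **Not checked:** I did not do a numeric pose fit of the carton's final position. The check rests on the contact force and the pictures.

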